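# Unscrew the left-hand spindle lock on the test box

### The job

Loosen the left-hand-threaded spindle lock on the test box: it is the black knob with the yellow engraved line. Its thread is reversed, so unscrew it by turning it clockwise (seen from above), from near the red mark until the engraved line points at the green mark on its white collar, then let go. Do not turn the unmarked knob and do not flip the red rocker switch.

Things in the scene. Friction and masses are not known exactly. Their poses are not given: they have to be found in the camera images.
- lh_knob (a joint): Angle of the left-hand knob, rad: 0 = tight (hard stop), engraved line at the red mark; grows CLOCKWISE seen from above, which unscrews it; 1.45 = line at the middle of the green mark (83 degrees on); stop at 2.3. Starts at 0.05 to 0.45. Friction about 0.08 N m, no spring: it stays where left. The knob climbs 1.3 mm per rad. The marks lie on a white collar 82 mm across under the knob.
- lh_grip (a point): The knob to unscrew: on its vertical axis, mid-height of its black grip bar (56 long, 16 wide, 34 tall: 17 mm above and below here). x: along the bar to the end with the yellow line, y: across it, z: up. Under the bar a grey skirt 56 mm across, 6 thick, then the collar, 6 thick, on the top of the blue box (220 x 280, 60 high), 30 mm below here. The other knob is about 140 mm away, on either side.
- rh_tip (a point): End of the grip bar (mid-height, 28 mm from its axis) of the other knob, which has the same shape and its own collar with red and green marks, but no engraved line. x: from its axis out along the bar, z: up. Leave it as it stands.
- switch_end (a point): Raised end of the red rocker switch (36 x 20 mm, about 16 mm above the box's top) in the middle of the robot's side of the box's top, about 110 mm from either knob's axis. Leave it as it stands: pressing this end flips it.

How it is judged:
At the end, for the whole second after the job is handed in: The left-hand knob has been turned clockwise so that its engraved line points at the green mark (joint at 1.45, within 0.25 rad, about 14 degrees) and is at rest (value of joint lh_knob between 1.2 and 1.7 rad and velocity of joint lh_knob between -0.05 and 0.05 rad/s); the robot touches nothing.
It fails at once if the unmarked knob is turned (the end of its bar moves more than 8 mm) (distance of rh_tip from where it was at the start of the episode above 0.008 m).
It fails at once if the red rocker switch is flipped (its raised end moves more than 3 mm) (distance of switch_end from where it was at the start of the episode above 0.003 m).
It also fails if it takes over 32 s, if anything falls off the work surface, if the arm or the gripper's body presses on something with over 40 N, if the wrist force passes 120 N, or if a joint passes its speed limit or range.

### The arm

A 6-joint arm with a two-finger parallel gripper is mounted at the origin on the work surface. World frame = base frame: x ahead of the robot, y to its left, z up, the work surface at z = 0. Lengths are in m, angles in rad, forces in N, time in s.
With the tool pointing down it reaches from about 0.35 to 0.975 m from the base axis. Payload 17.4 kg.
Tool frame: the origin (TCP) lies midway between the tips of the shut fingers; the grasp point (between the pads) lies 19 mm behind it; y points along the fingers, x is the direction in which the jaws open and shut, and the axes are right-handed (so a half turn about y gives the same grasp; the last joint's range is limited). The gripper opens to 85 mm and grips with 20 to 120 N. Pads are 22 mm wide; open, the fingers measure 114 mm over their backs; the gripper's body (76 mm by 85 mm) begins 54 mm behind the grasp point. The pads swing forward as they close: fully open they stand 13 mm farther back than shut.
Start: joints at [-1.175, 0.116, 1.442, -0, 1.584, -0.038], TCP at [0.284, -0.612, 0.231] pointing down, gripper open.
Joint ranges: [-2.83, 2.83], [-0.83, 2.19], [0.07, 2.5], [-1.14, 4.28], [0.01, 3], [-2.97, 2.97]. Speed limits (rad/s): [1.89, 1.89, 2.22, 3.14, 3.14, 3.14].

### API

Orientations are given as a unit quaternion [x, y, z, w].
In Python, from plant import telemetry, eyes, order gives the robot as it stands. The module is installed in compiled form; this text tells all that it offers.
- The arm moves only by the shell command python3 -m handwheel 'ROWS' [OPENING] [FORCE]. ROWS is a JSON object of lists of equal length, an entry for each row: "offset": the shift along the world's x, y, z in m, a list of three; "twist": the turn about the world's z in degrees. A call has 1 to 20 rows; each row is the pose to reach, as a shift and turn from the pose measured when the call began; what a row does not reach only later rows make up. A row lasts 1/10 s, in which the tool goes at most 50 mm and 8.59 degrees, less where a joint would pass 70% of its speed; a pose out of reach is approached as far as the arm can. A call with a gripper value outside its range is refused whole. OPENING is the closure in counts, from 0 (fully open) to 255 (shut), set as the call begins (- or left out, the last holds). The fingers move at their own pace and stop on an object; FORCE is the grip in N (left out, the last holds). Time passes only in rows, so rows that repeat a pose let the fingers close. It gives the time, the measured TCP pose, the force and the opening at its end, in the units of the state.
- telemetry.get_state(): the state, without advancing time (a new reading comes with each control period).
- eyes.get_image(name): name is "scene" or "top"; returns a dict with "color" (420x560x3 uint8, blue, green, red), "mtx" (3x3 intrinsics, pixels), "T" (4x4, takes a point from camera to world coordinates). Camera axes: x right, y down, z forward; pixel columns grow to the right and rows downward; lengths in m; the calibration is good to about 2 mm. A picture is of the moment at which its call begins. There is no depth.
- order.job_done(): hands the job in, once; it reports no verdict.
The state is a dict: "clock": time; "qpos": joint angles; "joint_velocities": joint speeds; "tau": joint torques, N m; "position": TCP position; "orientation": TCP orientation; "force": force on the tool from outside, world axes, zero at the start; "torque": the same for the moment, N m; "opening": finger opening in m.
Only numpy, scipy, OpenCV 4.12 (cv2) and the standard library are available. Lean on these libraries where they do the work, as an engineer would, in place of code of your own. Each camera call takes 0.05 s, during which the arm holds its last target.

## Working session

There is one attempt and no reset: what is moved stays moved. The work goes in short steps, Python scripts to look and compute and a shell command to move; the robot and the scene stay as the last step left them, time stands still between calls to the robot, and variables do not carry over. Pictures are saved under pics/ and viewed, and the job is handed in when it is done.

```bash
mkdir -p pics
python3 - <<'E'
from plant import telemetry, eyes
import cv2
s=telemetry.get_state();print({k:s[k] for k in('clock','position','orientation','opening','force')})
for n in('scene','top'):
    i=eyes.get_image(n);cv2.imwrite(f'pics/{n}0.png',i['color']);print(n,i['mtx'].tolist(),i['T'].round(4).tolist())
E
```

```text
{'clock': 0.0, 'position': array([ 0.28366647, -0.6122859 ,  0.23053708]), 'orientation': array([-0.59564979,  0.38101264, -0.38033425,  0.59613467]), 'opening': 0.08563191673949269, 'force': array([ 0.05196433,  0.31382143, -0.25680828])}
scene [[422.26095434043305, 0.0, 284.219202241972], [0.0, 422.26095434043305, 210.55108967581435], [0.0, 0.0, 1.0]] [[-0.2245, 0.8098, -0.542, 0.9369], [0.9745, 0.1909, -0.1183, 0.1292], [0.0077, -0.5547, -0.832, 0.6576], [0.0, 0.0, 0.0, 1.0]]
top [[386.06889855986395, 0.0, 281.80519281109434], [0.0, 386.06889855986395, 207.73350200338473], [0.0, 0.0, 1.0]] [[-0.1276, -0.9652, 0.2282, 0.4259], [-0.9918, 0.1256, -0.0232, 0.0466], [-0.0063, -0.2293, -0.9733, 0.7351], [0.0, 0.0, 0.0, 1.0]]
```

View pics/scene0.png

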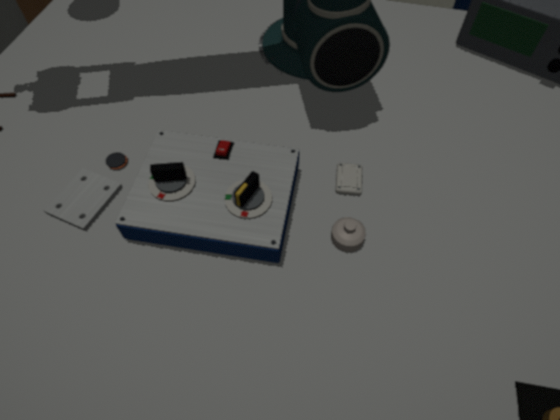

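View pics/top0.png

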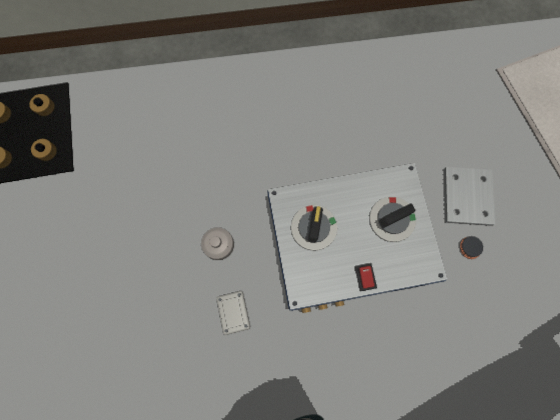

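The two pictures show the marked knob near (315,226) in top and (247,193) in scene, with its red mark near (310,209) and green near (332,221). The unmarked knob is at (394,217) and the switch at (367,277), both in top. I'll zoom in.

```bash
cat > h.py <<'E'
import numpy as np
from plant import eyes
def ray(i,u,v,z):
    T=i['T'];d=T[:3,:3]@np.linalg.inv(i['mtx'])@[u,v,1];o=T[:3,3]
    return o+d*(z-o[2])/d[2]
E
python3 - <<'E'
import cv2,numpy as np
from h import *
i=eyes.get_image('top');c=i['color']
cr=c[185:270,270:355];cv2.imwrite('pics/z1.png',cv2.resize(cr,None,fx=7,fy=7,interpolation=cv2.INTER_CUBIC))
h=cv2.cvtColor(c,cv2.COLOR_BGR2HSV)
def blobs(nm,m,z):
    n,l,s,ce=cv2.connectedComponentsWithStats(m.astype('uint8'))
    for k in range(1,n):
        u,v=ce[k]
        if s[k,4]>=4 and 260<u<450 and 160<v<310: print(nm,s[k],ce[k].round(1),ray(i,u,v,z).round(4))
H,S,V=cv2.split(h)
blobs('red',((H<8)|(H>172))&(S>120)&(V>60),.066)
blobs('green',(H>40)&(H<90)&(S>100),.066)
blobs('yel',(H>18)&(H<35)&(S>110)&(V>60),.107)
blobs('dark',(V<50),.107)
blobs('skirt',(V<105)&(S<80),.072)
E
```

```text
red [390 198   6   5  27] [392.6 199.8] [ 0.5718 -0.1673  0.066 ]
red [307 206   6   5  27] [309.6 208.2] [ 0.5756 -0.0182  0.066 ]
red [360 266  14  22 234] [366.5 276.9] [ 0.4439 -0.0972  0.066 ]
green [410 215   5   5  21] [412.4 217. ] [ 0.5364 -0.196   0.066 ]
green [330 218   6   6  22] [332.3 220.5] [ 0.5483 -0.0548  0.066 ]
yel [314 207   7  15  62] [317. 214.] [ 0.555  -0.0251  0.107 ]
yel [319 305   7   4   9] [321.9 306.3] [ 0.4068 -0.0106  0.107 ]
dark [379 205  36  23 332] [396.2 215.6] [ 0.5354 -0.155   0.107 ]
dark [307 208  15  34 248] [313.7 227.7] [ 0.5329 -0.0163  0.107 ]
dark [356 268   4   8  13] [357.7 270.6] [ 0.4544 -0.0761  0.107 ]
dark [359 281   3   4   6] [360.  282.7] [ 0.4352 -0.0765  0.107 ]
skirt [409 166   4   4  14] [410.7 167.5] [ 0.6254 -0.2095  0.072 ]
skirt [266 191  24 119 419] [277.1 252.1] [0.5047 0.0489 0.072 ]
skirt [272 191   4   4  14] [273.7 192.5] [0.6109 0.0415 0.072 ]
skirt [375 203  40  31 864] [394.3 217.4] [ 0.5387 -0.1624  0.072 ]
skirt [298 207  32  36 733] [313.8 226.8] [ 0.5403 -0.0201  0.072 ]
skirt [355 263  22  28 179] [363.7
[... 276 characters left out ...]
. ] [ 0.4148 -0.1127  0.072 ]
skirt [383 292   4   1   4] [384.5 292. ] [ 0.4153 -0.1213  0.072 ]
skirt [367 295   4   1   4] [368.5 295. ] [ 0.4139 -0.0939  0.072 ]
skirt [373 294   4   1   4] [374.5 294. ] [ 0.4142 -0.1041  0.072 ]
skirt [357 297   4   1   4] [358.5 297. ] [ 0.4128 -0.0767  0.072 ]
skirt [293 301   4   5  14] [294.4 303. ] [0.4168 0.0308 0.072 ]
skirt [331 301   8   5  17] [333.8 302.7] [ 0.4089 -0.0344  0.072 ]
skirt [341 300   4   1   4] [342.5 300. ] [ 0.4114 -0.0494  0.072 ]
skirt [314 304  11   5  20] [317.8 305.6] [ 0.4078 -0.0073  0.072 ]
skirt [305 306   8   2   9] [308.7 306.7] [0.408  0.0081 0.072 ]
skirt [294 308  10   4  19] [299.2 309.3] [0.4057 0.0244 0.072 ]
```

View pics/z1.png

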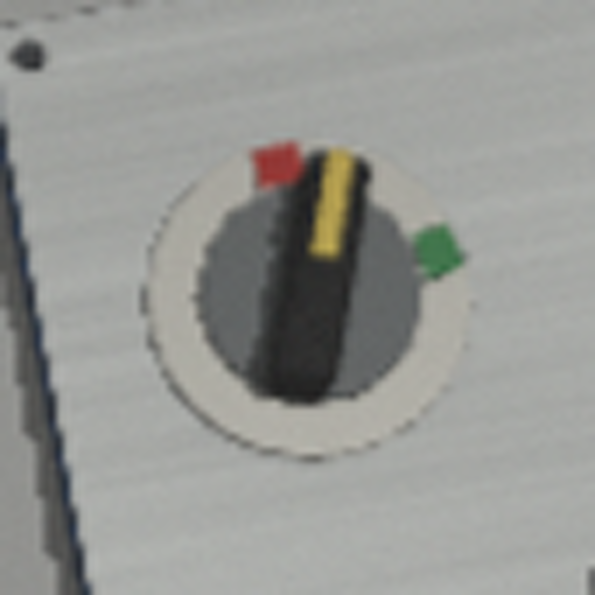

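```bash
cat > meas.py <<'E'
import cv2
from h import *
def meas(tag,climb=0.0,roi=(265,180,360,275)):
    i=eyes.get_image('top');c=i['color'];cv2.imwrite(f'pics/{tag}.png',c)
    x0,y0,x1,y1=roi
    h=cv2.cvtColor(c,cv2.COLOR_BGR2HSV);H,S,V=[a.astype(int) for a in cv2.split(h)]
    W=np.zeros_like(H,bool);W[y0:y1,x0:x1]=1
    def cen(m):
        m=(m&W).astype('uint8');n,l,s,ce=cv2.connectedComponentsWithStats(m)
        k=1+np.argmax(s[1:,4]);return ce[k],(l==k)
    r=ray(i,*cen(((H<8)|(H>172))&(S>120)&(V>60))[0],.066);g=ray(i,*cen((H>40)&(H<90)&(S>100))[0],.066)
    ang=lambda d:np.degrees(np.arctan2(d[1],d[0]))
    # axis from the marks: both at same radius, 83.1 deg apart (green clockwise of red)
    ch=g-r;L=np.hypot(*ch[:2]);a=np.radians(83.1);R=L/2/np.sin(a/2)
    n=np.array([ch[1],-ch[0],0])/L; ax=(r+g)/2+n*R*np.cos(a/2)
    yc,ym=cen((H>18)&(H<35)&(S>110)&(V>60))
    ys,xs=np.nonzero(ym);P=np.array([ray(i,u,v,.107+climb) for u,v in zip(xs,ys)])[:,:2]
    vx,vy,px,py=cv2.fitLine(P.astype('float32'),cv2.DIST_L2,0,1e-4,1e-4).ravel()
    d=np.array([vx,vy]); 
    if d@(P.mean(0)-ax[:2])<0:d=-d
    print('axis(marks)',ax[:2].round(4),'R',R.round(4),'red ang',ang(r-ax).round(1),'green',ang(g-ax).round(1),'line dir',ang(d).round(1),'dir axis->line',ang(P.mean(0)-ax[:2]).round(1),'line mean',P.mean(0).round(4),'perp off',np.cross(d,ax[:2]-P.mean(0)).round(4))
    return i
E
python3 - <<'E'
from meas import *
i=meas('a')
print('collar ctr',ray(i,313.5,227.7,.066))
c=i['color'];h=cv2.cvtColor(c,cv2.COLOR_BGR2HSV)
m=(h[...,2]<60).astype('uint8')
m[:195]=0;m[250:]=0;m[:,:300]=0;m[:,330:]=0
ys,xs=np.nonzero(m);print(cv2.minAreaRect(np.c_[xs,ys].astype('float32')))
from plant import telemetry
from scipy.spatial.transform import Rotation as Ro
s=telemetry.get_state();print(Ro.from_quat(s['orientation']).as_matrix().round(3),s['clock'])
s2=eyes.get_image('scene');c=s2['color'];cv2.imwrite('pics/z2.png',cv2.resize(c[155:235,205:295],None,fx=7,fy=7,interpolation=cv2.INTER_CUBIC))
h=cv2.cvtColor(c,cv2.COLOR_BGR2HSV);H,S,V=cv2.split(h)
for nm,m,z in(('r',((H<8)|(H>172))&(S>120)&(V>60),.066),('g',(H>40)&(H<90)&(S>100),.066),('y',(H>18)&(H<35)&(S>110)&(V>60),.107)):
    n,l,st,ce=cv2.connectedComponentsWithStats(m.astype('uint8'))
    for k in range(1,n):
        if st[k,4]>3 and 205<ce[k][0]<295 and 155<ce[k][1]<235:print(nm,st[k],ray(s2,*ce[k],z).round(4))
E
```

```text
axis(marks) [ 0.5413 -0.021 ] R 0.0343 red ang 4.7 green -78.4 line dir -18.1 dir axis->line -16.9 line mean [ 0.5552 -0.0252] perp off -0.0003
collar ctr [ 0.53985058 -0.01999026  0.066     ]
((313.9459533691406, 224.3243408203125), (11.507928848266602, 34.52378463745117), 9.462322235107422)
[[ 0.42  -0.     0.907]
 [-0.907  0.001  0.42 ]
 [-0.001 -1.     0.   ]] 0.2
r [241 211   7   6  26] [ 0.5724 -0.0192  0.066 ]
g [251 189   3   2   4] [ 0.521  -0.0196  0.066 ]
g [226 195   5   4  17] [ 0.5454 -0.0558  0.066 ]
y [236 183  11  14  71] [ 0.5533 -0.0271  0.107 ]
```

View pics/z2.png

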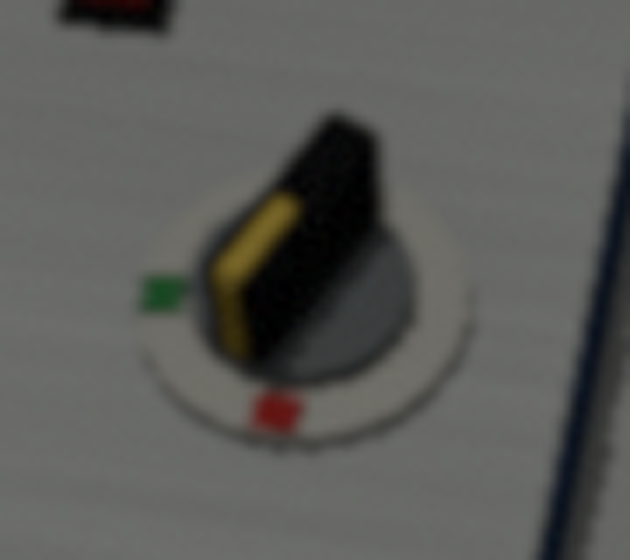

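The two views agree to about 3 mm: axis ≈ (0.540, -0.021), line at -18°, green at -78°, so the knob is at about 0.40 rad and needs about 60° more clockwise. The jaw axis has to go from -65° to +72°, a +137° twist that keeps the last joint mid-range. First I'll move above the knob.

```bash
python3 -m handwheel '{"offset":[[0.256,0.591,-0.03],[0.256,0.591,-0.03],[0.256,0.591,-0.03],[0.256,0.591,-0.03],[0.256,0.591,-0.03],[0.256,0.591,-0.03],[0.256,0.591,-0.03],[0.256,0.591,-0.03],[0.256,0.591,-0.03],[0.256,0.591,-0.03],[0.256,0.591,-0.03],[0.256,0.591,-0.03],[0.256,0.591,-0.03],[0.256,0.591,-0.03],[0.256,0.591,-0.03],[0.256,0.591,-0.03],[0.256,0.591,-0.03],[0.256,0.591,-0.03],[0.256,0.591,-0.03],[0.256,0.591,-0.03]],"twist":[8,16,24,32,40,48,56,64,72,80,88,96,104,112,120,128,137,137,137,137]}' 0 30
python3 - <<'E'
from plant import telemetry,eyes
import cv2
from scipy.spatial.transform import Rotation as Ro
s=telemetry.get_state();R=Ro.from_quat(s['orientation']).as_matrix();import numpy as np
print(s['clock'],s['position'],np.degrees(np.arctan2(R[1,0],R[0,0])),s['qpos'].round(2))
cv2.imwrite('pics/s1.png',eyes.get_image('scene')['color'])
E
```

```text
clock: 2.25
position: [0.5396, -0.0215, 0.2009]
orientation: [0.573, 0.414, -0.414, -0.573]
force: [0.3, 1.0, -0.2]
opening: 0.0859
2.25 [ 0.53962799 -0.02145398  0.20094052] 71.64279775956841 [-0.09 -0.17  1.77 -0.    1.54 -1.34]
```

View pics/s1.png

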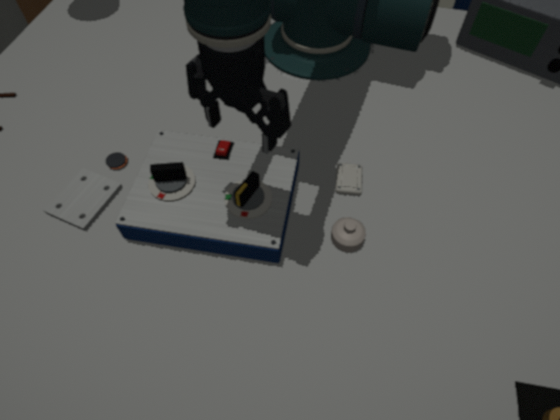

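The open fingers, at (205,110) and (275,130), hang above the box with the jaws across the bar, as planned. Next I'll descend.

```bash
python3 -m handwheel '{"offset":[[0,0,-0.03],[0,0,-0.06],[0,0,-0.085],[0,0,-0.105],[0,0,-0.121],[0,0,-0.121]],"twist":[0,0,0,0,0,0]}' 0 30
python3 - <<'E'
from plant import eyes
import cv2
c=eyes.get_image('scene')['color'];cv2.imwrite('pics/s2.png',cv2.resize(c[100:260,150:350],None,fx=3.5,fy=3.5,interpolation=cv2.INTER_CUBIC))
E
```

```text
clock: 2.9
position: [0.5387, -0.0214, 0.0779]
orientation: [-0.573, -0.413, 0.415, 0.574]
force: [-0.2, -0.6, 0.4]
opening: 0.0855
```

View pics/s2.png

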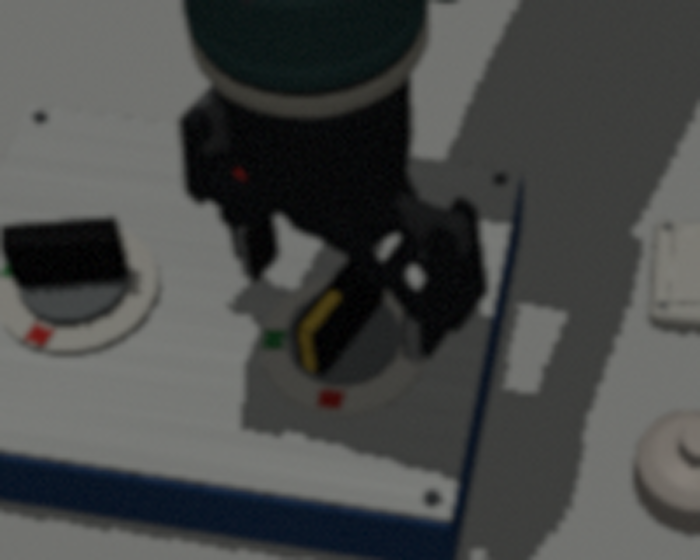

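The bar with its yellow line, near (330,320) in the enlarged view, stands between the open fingers. I'll close on it now, lifting about 1 mm.

```bash
python3 -m handwheel '{"offset":[[0,0,0.001],[0,0,0.002],[0,0,0.002],[0,0,0.002],[0,0,0.002],[0,0,0.002],[0,0,0.002],[0,0,0.002],[0,0,0.002],[0,0,0.002],[0,0,0.002],[0,0,0.002]],"twist":[0,0,0,0,0,0,0,0,0,0,0,0]}' 255 40
python3 - <<'E'
from plant import telemetry
s=telemetry.get_state();print(s['force'],s['torque'],s['opening'])
E
```

```text
clock: 4.15
position: [0.5397, -0.0211, 0.082]
orientation: [-0.573, -0.414, 0.414, 0.574]
force: [0.8, 5.0, 4.9]
opening: 0.0155
[0.76810399 5.03841324 4.85999999] [ 0.95935992 -0.1064345   0.02085257] 0.015470011391829401
```

The opening is 15.5 mm, so it has the 16 mm bar, and the side force is small. I'll turn it clockwise slowly, with the rise.

```bash
python3 -m handwheel '{"offset":[[0,0,0],[0,0,0],[0,0,0],[0,0,0.0005],[0,0,0.0005],[0,0,0.0005],[0,0,0.0005],[0,0,0.001],[0,0,0.001],[0,0,0.001],[0,0,0.001],[0,0,0.001],[0,0,0.0015],[0,0,0.0015],[0,0,0.0015],[0,0,0.0015],[0,0,0.0015],[0,0,0.0015]],"twist":[-4,-8,-12,-16,-20,-24,-28,-32,-36,-40,-44,-48,-52,-56,-60,-60,-60,-60]}' 255
python3 - <<'E'
from plant import telemetry,eyes
import cv2,numpy as np
from scipy.spatial.transform import Rotation as Ro
s=telemetry.get_state();R=Ro.from_quat(s['orientation']).as_matrix()
print(s['force'],s['torque'],np.degrees(np.arctan2(R[1,0],R[0,0])))
c=eyes.get_image('scene')['color'];cv2.imwrite('pics/s3.png',cv2.resize(c[100:260,150:350],None,fx=3.5,fy=3.5,interpolation=cv2.INTER_CUBIC))
E
```

```text
clock: 5.95
position: [0.54, -0.0206, 0.0835]
orientation: [-0.703, -0.072, 0.071, 0.704]
force: [4.2, 6.9, 0.2]
opening: 0.0151
[4.17993167 6.86928918 0.2425492 ] [ 1.13628685 -0.70061538 -0.14247374] 11.650180826446636
```

View pics/s3.png

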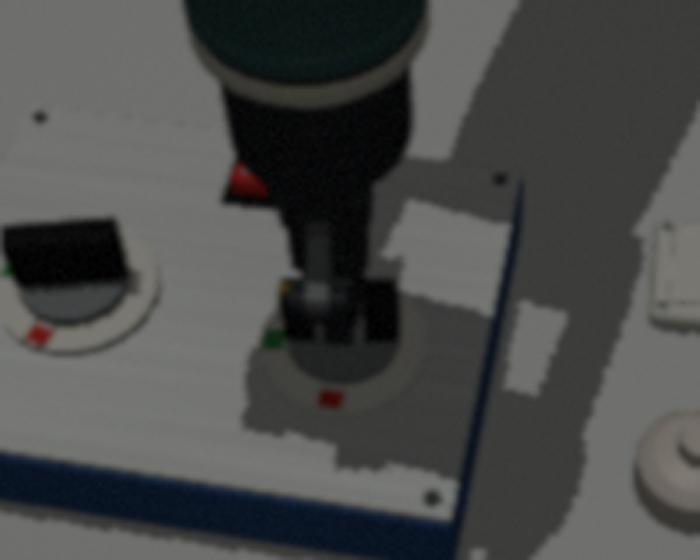

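The bar has turned and its yellow end, near (285,288), is by the green mark. I'll let go and lift.

```bash
python3 -m handwheel '{"offset":[[0,0,0],[0,0,0],[0,0,0],[0,0,0],[0,0,0],[0,0,0],[0,0,0],[0,0,0.02],[0,0,0.05],[0,0,0.09],[0,0,0.12],[0,0,0.12]],"twist":[0,0,0,0,0,0,0,0,0,0,0,0]}' 0
python3 -m handwheel '{"offset":[[-0.04,0.04,0.02],[-0.07,0.07,0.02],[-0.10,0.10,0.02],[-0.12,0.13,0.02],[-0.12,0.16,0.02],[-0.12,0.20,0.02],[-0.12,0.23,0.02],[-0.12,0.23,0.02],[-0.12,0.23,0.02]],"twist":[0,0,0,0,0,0,0,0,0]}'
python3 - <<'E'
from meas import *
i=meas('b',.0015)
cv2.imwrite('pics/z3.png',cv2.resize(i['color'][170:300,250:450],None,fx=4,fy=4,interpolation=cv2.INTER_CUBIC))
E
```

```text
clock: 7.2
position: [0.5413, -0.0207, 0.2083]
orientation: [-0.703, -0.074, 0.069, 0.704]
force: [0.4, -0.2, 0.4]
opening: 0.0855
clock: 8.1
position: [0.4211, 0.2096, 0.2275]
orientation: [0.703, 0.074, -0.07, -0.703]
force: [-0.7, 0.1, -0.5]
opening: 0.0852
axis(marks) [ 0.5395 -0.021 ] R 0.0362 red ang 4.5 green -78.6 line dir -78.2 dir axis->line -71.0 line mean [ 0.5442 -0.0348] perp off -0.0018
```

View pics/z3.png

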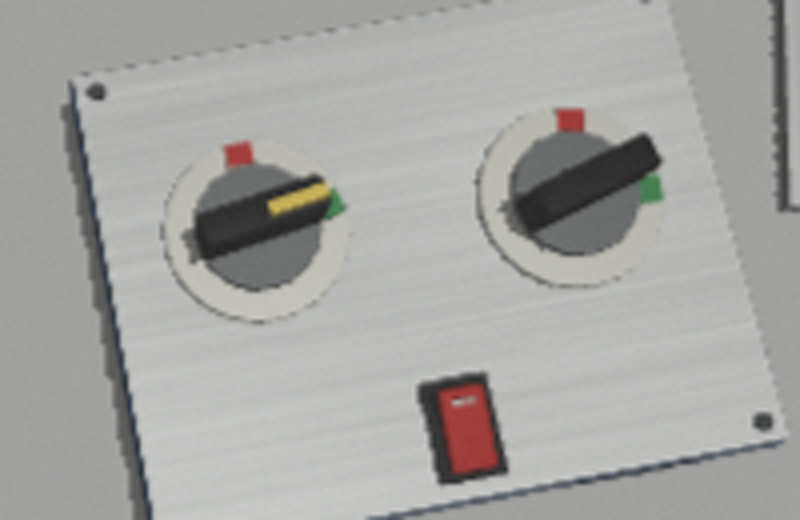

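The picture shows the yellow line, near (300,197), pointing at the green mark at (334,205). The unmarked knob and the switch look unchanged, and the arm is clear.

```bash
python3 -c "
from plant import order;print(order.job_done())"
```

```text
the job is handed in; nothing more can be done
None
```

I turned the marked knob about 60° clockwise until its engraved line pointed at the green mark, then let go, backed the arm clear and handed the job in at about 8 s. No verdict was reported.

**Last checks:**
- **Knob angle:** from the top camera, the line direction is -78.2° and the green mark is at -78.6°, so the joint is at about 1.44 rad against a target of 1.45.
- **Cruder check:** the direction from the knob's axis to the middle of the line gave -71°, or about 1.32 rad. It disagrees by about 7° because of the roughly 2 mm uncertainty in the camera and axis, but it is still within tolerance.
- **Unmarked knob and switch:** both look unchanged in the last top picture; I did not measure how far they moved.
- **Contact:** the gripper is open about 0.23 m above the work surface and off to the side of the box. The force on the tool is near zero.

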